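# Free the pawl of a bench lift and let the instrument down

### The arm

A 6-joint arm with a two-finger parallel gripper is mounted at the origin on the work surface. World frame = base frame: x ahead of the robot, y to its left, z up, the work surface at z = 0. Lengths are in m, angles in rad, forces in N, time in s.
With the tool pointing down it reaches from about 0.35 to 0.875 m from the base axis. Payload 4.2 kg.
Tool frame: the origin (TCP) lies at the very end of the fingers, on their centre line; the grasp point (between the pads) lies 19 mm behind it; z points along the fingers, y is the direction in which the jaws open and shut (so a half turn about z gives the same grasp; the last joint's range is limited). The gripper opens to 85 mm and grips with 20 to 120 N. Pads are 22 mm wide; open, the fingers measure 114 mm over their backs; the gripper's body (76 mm by 85 mm) begins 54 mm behind the grasp point. The pads swing forward as they close: fully open they stand 13 mm farther back than shut.
Start: joints at [1.421, 0.385, 0.008, 0, -1.194, -0.259], TCP at [0.248, 0.573, 0.231] pointing down, gripper open.
Joint ranges: [-3.14, 3.14], [-1.21, 2.06], [-1.07, 1.41], [-3.16, 2.05], [-2.99, -0.16], [-3.1, 3.1]. Speed limits (rad/s): [2.79, 2.79, 3.14, 3.14, 3.14, 3.14].

### API

Orientations are given as a 3x3 rotation matrix whose columns are the frame's x, y, z axes.
In Python, from rig import env gives the robot as it stands.
- The arm moves only by the tool drive_tool, never from a script. Its arguments are lists of equal length, an entry for each row: "twist": the turn, a rotation vector about the tool's x, y, z in degrees, a list of three; "offset": the shift along the tool's x, y, z in mm, a list of three; "fingers": the finger opening in mm, from 0 to 85.4. In form: {"twist": [[wx, wy, wz], ...], "offset": [[tx, ty, tz], ...], "fingers": [fingers, ...]}. A call has 1 to 10 rows; each row is the pose to reach, as a shift and turn from the pose commanded when the call began, along the tool's axes at that moment; what a row does not reach only later rows make up. A row lasts 1/10 s, in which the tool goes at most 50 mm and 8.59 degrees, less where a joint would pass 70% of its speed; a pose out of reach is approached as far as the arm can. A call with a gripper value outside its range is refused whole. The fingers move at their own pace and stop on an object; "squeeze" is the grip in N (left out, the last holds). Time passes only in rows, so rows that repeat a pose let the fingers close. It gives the time, the measured TCP pose, the force and the opening at its end, in the units of the state.
- env.get_state(): the state, without advancing time (a new reading comes with each control period).
- env.read_camera(name): name is "scene" or "top" or "wrist"; returns a dict with "color" (400x640x3 uint8, red, green, blue), "z_map" (400x640 float32, m along the optical axis (not along the pixel's ray), 0 where there is no reading), "mtx" (3x3 intrinsics, pixels), "dist" ([k1, k2, p1, p2, k3] as OpenCV has them; the pictures are not rectified), "R" (3x3) and "t" (3): a world point X has camera coordinates R X + t. Camera axes: x right, y down, z forward; pixel columns grow to the right and rows downward; lengths in m; the calibration is good to about 2 mm. A picture is of the moment at which its call begins.
- env.close_job(): hands the job in, once; it reports no verdict.
The state is a dict: "clock": time; "joint_positions": joint angles; "dq": joint speeds; "joint_torque": joint torques, N m; "ee_pos": TCP position; "tool_rot": TCP orientation; "wrist_force": force on the tool from outside, world axes, zero at the start; "torque": the same for the moment, N m; "width": finger opening in m.
Only numpy, scipy, OpenCV 4.12 (cv2) and the standard library are available. Lean on these libraries where they do the work, as an engineer would, in place of code of your own. Each camera call takes 0.05 s, during which the arm holds its last target. There are 200 camera calls.

### The job

Let the instrument on the bench lift down: take the release rod from its wooden rest by its handle, slip its steel end under the pawl's tail, gently prise the tail up just far enough for the ratchet to let go, without forcing it against its stop, and hold it there with the rod while the load sinks by itself all the way to the bottom. Then let the pawl swing back and lay the rod back in the notches of its rest the way it lay. Touch the lift only with the rod, do not push the load, and leave the other things on the bench alone.

Things in the scene. Friction and masses are not known exactly. Their poses are not given: they have to be found in the camera images.
- lift: Bench lift, fixed to the bench. Grey base plate 300 x 190 x 12 mm; two upright steel columns, 16 mm thick, 104 mm apart, at local x = +22 mm, joined by a head at 253 to 271 mm height. Origin: on the bench in the middle plane; local z up. The pawl is on its local -x side, the instrument on its +x side. Nothing but the base plate lies under the pawl's tail (local x -113 to -30 mm).
- tail_end (a point): Nominal middle of the end edge of the pawl tail's underside, 177 mm up, at local x = -113 mm of the lift. The tail is a flat level steel tongue, 30 mm wide, 6 mm thick, running from here 85 mm to local +x. The true height differs each time and is not measured: the pawl's bracket is clamped on the columns up to 16 mm higher or lower than this point says.
- pawl_pin (a point): Nominal pivot pin of the pawl, level, along the lift's y, 180 mm up (same unmeasured +-16 mm). The pawl's hook, 55 mm below, catches under rungs on the load; a light spring keeps it in. Lifting the tail's end by about 7 to 13 mm (2 to 4 N) frees the load; after about 16 mm it meets a hard stop. The pawl must never be pressed with more than 7 N.
- load (a joint): Height of the load above its lowest position, in m: 0 = fully down, 0.04 to 0.10 at the start. The load (instrument, tray and ladder, about 0.55 kg) slides up and down on the lift. When the pawl is free it sinks by itself at about 15 to 35 mm/s (a damper brakes it) and needs no push; if the pawl is let go too soon it catches the next rung, 16 mm apart.
- load_top (a point): Middle of the top of the grey instrument (130 x 150 x 65 mm) that stands on the lift's tray.
- rod_grip (a point): Release rod, loose, 0.12 kg, lying level in its rest: the centre of its wooden handle (90 long, 20 wide, 26 mm high). The rod's +x axis runs along the rod from the handle to the tip. A straight steel shaft 8 mm thick starts 45 mm ahead of this point, on the same axis, and ends at the tip 135 mm ahead of it. The balance point is about 27 mm ahead of the handle's centre.
- rod_tip (a point): Tip of the rod's steel shaft, on its axis, 135 mm ahead of the handle's centre.
- rest: Wooden rest of the rod, fixed to the bench. Base plate 190 x 75 x 8 mm; origin on the bench right under the handle's centre when the rod lies in place; +x points to where the rod's tip lies. Two notched posts, 12 mm thick along x and 62 mm wide: one at x = -34 mm under the handle (notch 32 mm wide, floor at 47 mm height, post top 58 mm), one at x = +105 mm under the shaft (notch 20 mm wide, floor at 56 mm, post top 70 mm). In place the rod's axis is 60 mm above the bench.
- mug: White mug, 76 mm wide, 90 mm high, loose; origin at the centre of its underside. Leave alone.
- reel: Empty tape reel lying flat, 100 mm across, 18 mm high, loose; origin at the centre of its underside. Leave alone.
- meter: Hand-held meter lying on its back, 150 x 80 x 35 mm, loose; origin at the centre of its underside. Leave alone.
There are look-alikes about, which are no part of the job. Several things have the shape of the rest; the one meant has the colours described above.

How it is judged:
On the way, in this order (a step that is already met when the one before it is completed fails the run):
1. the rod holds the pawl up and the load sinks, still more than 25 mm up (contact force between rod and lift above 0.3 N and velocity of joint load below -0.004 m/s and value of joint load above 0.025 m), for 0.1 s.
2. the load is fully down (within 4 mm) with the rod still holding the pawl up (value of joint load below 0.004 m and contact force between rod and lift above 0.3 N), for 0.1 s.
At the end, for the whole second after the job is handed in: The load is fully down (within 4 mm) and the rod lies still in both notches of its rest the way it lay: handle centre within 18 mm of its place, axis height 54 to 66 mm, direction within 0.12 rad (value of joint load below 0.004 m and horizontal distance between rod_grip and rest below 0.018 m and z of rod_grip in the frame of rest between 0.054 and 0.066 m and angle between the x axis of rod_grip and the x axis of rest, either way round below 0.12 rad and x of rod_tip in the frame of rest above 0.1 m and linear speed of rod below 0.02 m/s); the robot touches nothing.
It fails at once if the rod presses on the lift with more than 7 N (contact force between rod and lift above 7 N).
It fails at once if the gripper or arm touches the lift with more than 2 N (contact force between any of the fingers, the arm and lift above 2 N).
It fails at once if the load is pushed down faster than 60 mm/s (velocity of joint load below -0.06 m/s).
It fails at once if a bystander is moved by more than 15 mm (distance of any of mug, reel, meter from where it was at the start of the episode above 0.015 m).
It also fails if it takes over 67 s, if anything falls off the work surface, if the arm or the gripper's body presses on something with over 40 N, if the wrist force passes 120 N, or if a joint passes its speed limit or range.

## Working session

There is one attempt and no reset: what is moved stays moved. The work goes in short steps, Python scripts to look and compute and a tool call to move; the robot and the scene stay as the last step left them, time stands still between calls to the robot, and variables do not carry over. Pictures are saved under pics/ and viewed, on a budget of 10 in all, crops included, one or two more only if the job needs it, and the job is handed in when it is done.

Besides the shell and the picture viewer there is one more tool, called after "Request:" by a JSON object that holds its "name" and its "arguments". drive_tool: Moves the arm, as the interface text tells. Its arguments: {"type":"object","properties":{"twist":{"type":"array","items":{"type":"array","items":{"type":"number"}}},"offset":{"type":"array","items":{"type":"array","items":{"type":"number"}}},"fingers":{"type":"array","items":{"type":"number"}},"squeeze":{"type":"number"}},"required":["twist","offset","fingers"]}

```bash
ls; mkdir -p pics
cat > h.py <<'E'
import numpy as np, cv2
from rig import env
def pts(c):
    z=c["z_map"].astype(float);h,w=z.shape
    u,v=np.meshgrid(np.arange(w),np.arange(h))
    p=cv2.undistortPoints(np.stack([u,v],-1).reshape(-1,1,2).astype(np.float64),c["mtx"],c["dist"]).reshape(h,w,2)
    X=np.dstack([p[...,0]*z,p[...,1]*z,z])
    W=(X-np.array(c["t"]).ravel())@np.array(c["R"])
    W[z==0]=np.nan
    return W
E
python3 - <<'E'
from h import *
for n in ("scene","top"):
    c=env.read_camera(n);np.savez(f"/tmp/{n}.npz",**c);cv2.imwrite(f"pics/{n}0.png",c["color"][...,::-1])
    print(n,np.round(-np.array(c["R"]).T@np.array(c["t"]).ravel(),3))
s=env.get_state();print(s["clock"],s["ee_pos"],s["tool_rot"],s["wrist_force"])
E
```

```text
pics
scene [ 0.874 -0.793  1.197]
top [ 0.239 -0.195  1.307]
0.1 [0.24821873 0.57304021 0.23033745] [[ 9.17528655e-01 -3.97669094e-01 -6.77227027e-04]
 [-3.97669660e-01 -9.17526890e-01 -1.80194409e-03]
 [ 9.52034664e-05  1.92264798e-03 -9.99998147e-01]] [ 0.19041617 -0.10707141 -0.18927757]
```

View pics/scene0.png

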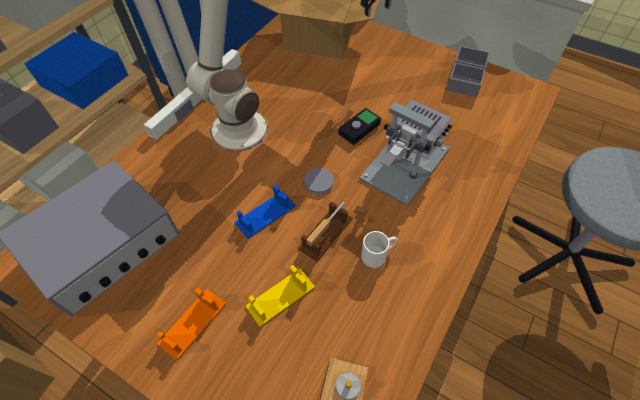

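View pics/top0.png

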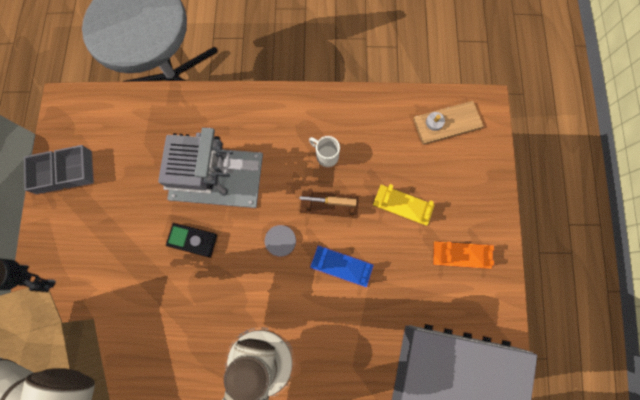

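The wooden rest with the rod is at scene (325,232), top (330,203). The blue, yellow and orange look-alikes are empty and the wrong colour. Next I'll measure it and the lift, and make one enlarged crop to confirm.

Run:
```python
from h import *
im=[]
out={}
for n,(x0,y0,x1,y1) in {"top":(155,120,365,260),"scene":(290,90,470,270)}.items():
    c=dict(np.load(f"/tmp/{n}.npz"));W=pts(c);out[n]=(c,W)
    k=600/(y1-y0)/2
    im.append(cv2.resize(np.ascontiguousarray(c["color"][y0:y1,x0:x1,::-1]),None,fx=k,fy=k,interpolation=cv2.INTER_CUBIC))
w=max(i.shape[1] for i in im)
cv2.imwrite("pics/crop.png",np.vstack([cv2.copyMakeBorder(i,0,0,0,w-i.shape[1],0) for i in im]))
for n,(c,W) in out.items():
    hsv=cv2.cvtColor(c["color"],cv2.COLOR_RGB2HSV)
    print(n,"bench z",np.nanmedian(W[(abs(W[...,2])<.02)][:,2]))
    # rod/rest region
    reg=(W[...,0]>.25)&(W[...,0]<.55)&(W[...,1]>-.35)&(W[...,1]<-.0)
    for lo,hi,l in((.063,.09,'handle+posts'),(.058,.09,'>58'),(.004,.012,'base')):
        m=reg&(W[...,2]>lo)&(W[...,2]<hi)
        nn,lab,st,ce=cv2.connectedComponentsWithStats(m.astype(np.uint8))
        for i in range(1,nn):
            if st[i,4]>12:
                P=W[lab==i];r=cv2.minAreaRect(P[:,:2].astype(np.float32)*1000)
                print(l,st[i],np.round(P.mean(0),3),np.round(r[0]),np.round(r[1]),round(r[2],1),np.round(np.median(c["color"][lab==i],0)))
    # lift base plate
    m=(W[...,2]>.006)&(W[...,2]<.018)&(hsv[...,1]<90)&(W[...,0]>.35)&(W[...,1]>-.1)&(W[...,1]<.5)
    nn,lab,st,ce=cv2.connectedComponentsWithStats(m.astype(np.uint8))
    for i in range(1,nn):
        if st[i,4]>60:
            P=W[lab==i];r=cv2.minAreaRect(P[:,:2].astype(np.float32)*1000)
            print("plate",st[i],np.round(r[0]),np.round(r[1]),round(r[2],1),np.round(np.nanmedian(P[:,2]),4))
            print(np.round(cv2.boxPoints(r)))
```

```text
top bench z 0.0008540645851035401
handle+posts [308 188   4   7  28] [ 0.534 -0.148  0.072] [ 534. -148.] [20. 10.] 1.5 [102.  62.  40.]
handle+posts [307 196   9   4  18] [ 0.513 -0.153  0.066] [ 514. -154.] [25. 10.] 84.9 [164. 155. 152.]
handle+posts [321 196  36  10 212] [ 0.504 -0.244  0.072] [ 506. -240.] [110.  21.] 85.3 [211. 158. 105.]
handle+posts [306 201   5   7  28] [ 0.492 -0.145  0.07 ] [ 492. -145.] [11. 20.] 78.9 [96. 60. 36.]
handle+posts [322 248   6   8  28] [ 0.345 -0.198  0.071] [ 345. -198.] [11. 21.] 72.0 [ 42.  89. 184.]
handle+posts [318 261   5   7  28] [ 0.306 -0.185  0.071] [ 306. -185.] [18. 12.] 0.8 [ 40.  89. 182.]
>58 [299 188  58  20 349] [ 0.508 -0.213  0.07 ] [ 517. -205.] [ 61. 179.] 3.2 [177. 146. 103.]
>58 [322 248   6   9  34] [ 0.343 -0.197  0.069] [ 343. -197.] [11. 27.] 69.5 [ 42.  87. 178.]
>58 [318 260   5   8  29] [ 0.307 -0.185  0.07 ] [ 308. -185.] [22. 12.] 0.8 [ 40.  89. 183.]
base [301 191   7   6  33] [ 0.541 -0.13   0.008] [ 540. -128.] [18. 20.] 0.8 [102.  63.  39.]
base [312 191  39   8 170] [ 0.538 -0.211  0.008] [ 537. -217.] [
[... 1522 characters left out ...]
[ 0.409 -0.097  0.006] [408. -98.] [30. 10.] 22.5 [85. 77. 82.]
base [236 195  61  42 812] [ 0.305 -0.26   0.008] [ 300. -253.] [198.  89.] 70.7 [ 12.  64. 140.]
base [310 212  21  22  46] [ 0.475 -0.182  0.008] [ 473. -195.] [97. 14.] 81.0 [92. 56. 31.]
base [297 215  55  48 582] [ 0.519 -0.228  0.008] [ 505. -215.] [196.  82.] 85.3 [70. 43. 23.]
plate [ 359  144   90   61 2273] [597. 169.] [306. 190.] 85.7 0.0118
[[490.  24.]
 [680.  10.]
 [703. 315.]
 [513. 329.]]
plate [313 169  21  25 131] [405. -51.] [51. 91.] 2.7 0.0159
[[377.  -6.]
 [381. -98.]
 [433. -95.]
 [428.  -4.]]
plate [305 171  16  17  63] [367. -65.] [67. 31.] 88.9 0.0166
[[351. -99.]
 [382. -99.]
 [383. -32.]
 [352. -31.]]
```

View pics/crop.png

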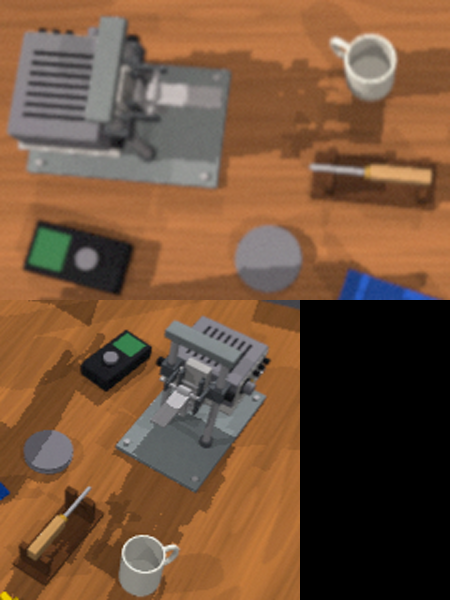

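Run:
```python
from h import *
for n in ("top","scene"):
    c=dict(np.load(f"/tmp/{n}.npz"));W=pts(c);rgb=c["color"].astype(int)
    reg=(W[...,0]>.45)&(W[...,0]<.56)&(W[...,1]>-.32)&(W[...,1]<-.08)&(W[...,2]>.05)
    h=reg&(rgb[...,0]>140)&(rgb[...,0]-rgb[...,2]>60)
    s=reg&(abs(rgb[...,0]-rgb[...,2])<35)&(rgb[...,0]>110)
    for l,m in(("handle",h),("shaft",s)):
        P=W[m];P=P[abs(P[:,0]-np.median(P[:,0]))<.025]
        r=cv2.minAreaRect(P[:,:2].astype(np.float32)*1000)
        f=cv2.fitLine(P.astype(np.float32),cv2.DIST_HUBER,0,.01,.01).ravel()
        print(n,l,len(P),np.round(r[0]),np.round(r[1]),np.round(f,3),"y",P[:,1].min().round(3),P[:,1].max().round(3),"zmax",np.round(np.percentile(P[:,2],90),3))
    # lift local
    o=np.array([.5975,.1715]);e=np.array([.0705,.9975])
    d=W[...,:2]-o;lx=d@e;ly=d@np.array([-e[1],e[0]])
    print("tail dir check")
    m=(abs(ly)<.03)&(lx<-.02)&(lx>-.16)&(W[...,2]>.12)&(W[...,2]<.24)
    for a in np.arange(-.13,-.02,.01):
        q=m&(lx>=a)&(lx<a+.01)
        if q.sum(): print(np.round(a,2),q.sum(),"z",np.round(np.percentile(W[q][:,2],[10,50,90]),3),"ly",np.round([ly[q].min(),ly[q].max()],3))
    q=(W[...,2]>.12)&(abs(ly)<.09)&(lx>0.03)&(lx<.2);print("instr z",np.round(np.percentile(W[q][:,2],[5,50,95]),3))
```

```text
top handle 208 [ 505. -245.] [96. 21.] [ 0.088  0.996 -0.02   0.504 -0.246  0.072] y -0.293 -0.198 zmax 0.076
top shaft 66 [ 512. -157.] [76. 10.] [ 0.071  0.997  0.006  0.512 -0.157  0.064] y -0.195 -0.119 zmax 0.068
tail dir check
-0.13 34 z [0.171 0.176 0.178] ly [-0.017  0.013]
-0.12 33 z [0.174 0.176 0.178] ly [-0.015  0.014]
-0.11 32 z [0.172 0.175 0.178] ly [-0.014  0.015]
-0.1 28 z [0.172 0.175 0.178] ly [-0.011  0.014]
-0.09 44 z [0.155 0.175 0.182] ly [-0.03   0.014]
-0.08 68 z [0.149 0.176 0.183] ly [-0.03  0.03]
-0.07 11 z [0.174 0.182 0.185] ly [-0.03   0.023]
-0.06 109 z [0.142 0.171 0.193] ly [-0.024  0.027]
-0.05 100 z [0.155 0.181 0.199] ly [-0.03   0.026]
-0.04 33 z [0.164 0.199 0.204] ly [-0.027  0.026]
-0.03 3 z [0.161 0.161 0.171] ly [0.025 0.026]
instr z [0.156 0.174 0.178]
scene handle 171 [ 507. -213.] [165.  19.] [ 0.081  0.996 -0.021  0.504 -0.25   0.073] y -0.296 -0.13 zmax 0.076
scene shaft 47 [ 512. -157.] [79.  7.] [ 0.097  0.995 -0.019  0.511 -0.159  0.063] y -0.197 -0.118 zmax 0.066
tail dir check
-0.13 27 z [0.172 0.174 0.177] ly [-0.013  0.017]
-0.12 25 z [0.172 0.174 0.176] ly [-0.013  0.018]
-0.11 25 z [0.171 0.174 0.176] ly [-0.013  0.017]
-0.1 27 z [0.171 0.174 0.177] ly [-0.013  0.015]
-0.09 64 z [0.126 0.175 0.18 ] ly [-0.027  0.026]
-0.08 30 z [0.144 0.175 0.182] ly [-0.021  0.029]
-0.07 28 z [0.131 0.174 0.194] ly [-0.023  0.025]
-0.06 81 z [0.126 0.171 0.193] ly [-0.023  0.026]
-0.05 131 z [0.161 0.185 0.202] ly [-0.023  0.024]
-0.04 54 z [0.18  0.201 0.204] ly [-0.023  0.025]
-0.03 28 z [0.168 0.201 0.205] ly [-0.029  0.025]
instr z [0.151 0.172 0.177]
```

The crop confirms it: a dark brown rest holding a rod with a wooden handle and a steel shaft. The tail's top is at about 0.175 m, so its underside is near 0.169 m. I still need the tail's end point, the mug position and the first move.

```bash
cat >> h.py <<'E'
from scipy.spatial.transform import Rotation as Rn
def down(a): # tool pointing down, tool x at heading a deg
    a=np.radians(a);x=np.array([np.cos(a),np.sin(a),0]);z=np.array([0,0,-1.]);return np.c_[x,np.cross(z,x),z]
def mv(p,R=None,s=None):
    s=s or env.get_state();R0=np.array(s["tool_rot"]);R=R0 if R is None else R
    print("off",np.round(R0.T@(np.array(p)-s["ee_pos"])*1000,1),"twist",np.round(np.degrees(Rn.from_matrix(R0.T@R).as_rotvec()),1))
E
python3 - <<'E'
from h import *
o=np.array([.5975,.1715]);e=np.array([.0705,.9975])
for n in("top","scene"):
    c=dict(np.load(f"/tmp/{n}.npz"));W=pts(c)
    d=W[...,:2]-o;lx=d@e;ly=d@np.array([-e[1],e[0]])
    m=(abs(ly)<.025)&(lx<-.09)&(lx>-.2)&(W[...,2]>.166)&(W[...,2]<.185)
    P=W[m];print(n,"tail",m.sum(),np.round(np.percentile(lx[m],[0,2,5]),4),"ly",np.round([ly[m].min(),ly[m].max()],3),np.round(np.median(P[:,2]),4))
    for nm,(lo,hi) in {"head":(.262,.28)}.items():
        m=(W[...,2]>lo)&(W[...,2]<hi)&(abs(ly)<.1)&(abs(lx)<.15);print(nm,m.sum(),np.round(np.percentile(lx[m],[2,50,98]),3),np.round([ly[m].min(),ly[m].max()],3))
    m=(W[...,2]>.083)&(W[...,2]<.1)&(W[...,0]>.53)&(W[...,0]<.75)&(W[...,1]<-.05)&(W[...,1]>-.3);print("mug",np.round(W[m][:,:2].min(0),3),np.round(W[m][:,:2].max(0),3))
mv([.45,-.2,.30],down(-94.6))
mv([.506,-.226,.15],down(-94.6))
E
```

```text
top tail 269 [-0.1708 -0.17   -0.1673] ly [-0.017  0.015] 0.1755
head 647 [-0.054 -0.038 -0.021] [-0.068  0.072]
mug [ 0.635 -0.24 ] [ 0.712 -0.167]
scene tail 229 [-0.1747 -0.1742 -0.1727] ly [-0.013  0.018] 0.1737
head 473 [-0.058 -0.044 -0.024] [-0.068  0.071]
mug [ 0.635 -0.245] [ 0.711 -0.167]
off [492.6 629.2 -68.4] twist [ 0.1 -0.1 71.2]
off [554.3 630.5  81.6] twist [ 0.1 -0.1 71.2]
```

Request:
{"name": "drive_tool", "arguments": {"twist": [[0,0,8],[0,0,16],[0,0,24],[0,0,32],[0,0,40],[0,0,48],[0,0,56],[0,0,64],[0,0,71.2],[0,0,71.2]], "offset": [[20,25,-20],[45,58,-40],[70,90,-60],[95,122,-68],[121,155,-68],[147,188,-68],[173,221,-68],[199,254,-68],[225,287,-68],[251,320,-68]], "fingers": [50,50,50,50,50,50,50,50,50,50], "squeeze": 100}}

```text
clock: 1.1
ee_pos: [0.3513, 0.1783, 0.2992]
tool_rot: [[-0.082, -0.997, -0.0], [-0.997, 0.082, 0.0], [-0.0, 0.0, -1.0]]
wrist_force: [1.3, 0.2, 0.4]
width: 0.0502
```

Run:
```python
from h import *
mv([.49,-.222,.30],down(-94.6))
```

```text
off [ 387.5 -171.1   -0.9] twist [ 0.   0.  -0.1]
```

Request:
{"name": "drive_tool", "arguments": {"twist": [[0,0,0],[0,0,0],[0,0,0],[0,0,0],[0,0,0],[0,0,0],[0,0,0],[0,0,0],[0,0,0],[0,0,0]], "offset": [[43,-19,0],[86,-38,0],[129,-57,0],[172,-76,0],[215,-95,0],[258,-114,20],[301,-133,40],[344,-152,70],[387,-171,100],[387,-171,100]], "fingers": [50,50,50,50,50,50,50,50,50,50]}}

```text
clock: 2.1
ee_pos: [0.4894, -0.222, 0.195]
tool_rot: [[-0.085, -0.996, -0.007], [-0.996, 0.085, 0.001], [-0.001, 0.007, -1.0]]
wrist_force: [0.4, 0.4, -0.2]
width: 0.0499
```

Run:
```python
from h import *
c=env.read_camera("wrist");cv2.imwrite("pics/w1.png",c["color"][...,::-1]);W=pts(c);rgb=c["color"].astype(int)
reg=(W[...,0]>.45)&(W[...,0]<.56)&(W[...,1]>-.33)&(W[...,1]<-.08)&(W[...,2]>.05)&(W[...,2]<.09)
h=reg&(rgb[...,0]>140)&(rgb[...,0]-rgb[...,2]>60)
s=reg&(abs(rgb[...,0]-rgb[...,2])<35)&(rgb[...,0]>110)
for l,m in(("handle",h),("shaft",s)):
    P=W[m];print(l,len(P))
    if len(P)<20: continue
    r=cv2.minAreaRect(P[:,:2].astype(np.float32)*1000);f=cv2.fitLine(P.astype(np.float32),cv2.DIST_HUBER,0,.01,.01).ravel()
    print(np.round(r[0]),np.round(r[1]),np.round(f,3),"y",np.percentile(P[:,1],[1,99]).round(3),"zmax",np.round(np.percentile(P[:,2],90),3))
mv([.5065,-.226,.041],down(-94.6))
```

```text
handle 4073
[ 509. -204.] [180.  62.] [ 0.016  1.    -0.021  0.506 -0.241  0.073] y [-0.293 -0.14 ] zmax 0.074
shaft 720
[ 513. -155.] [79.  8.] [ 0.067  0.998 -0.002  0.512 -0.168  0.064] y [-0.193 -0.116] zmax 0.065
off [  2.7 -18.2 154.1] twist [ 0.4  0.  -0.3]
```

View pics/w1.png

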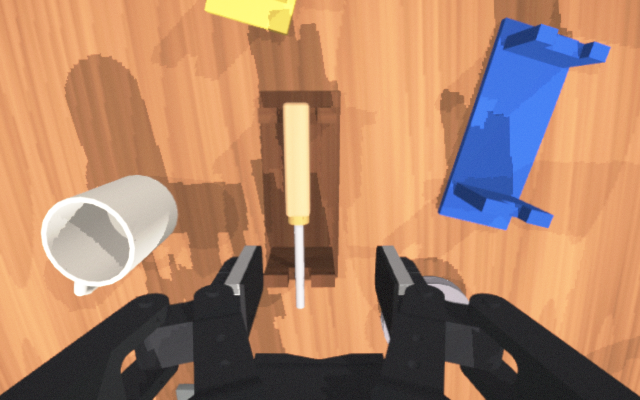

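The wrist view shows the rod at pixel (297,200), between the open fingers' plane, with the tip at (300,305). Its centre is about (0.506, -0.248). I'll descend and grip 20 mm ahead of the centre.

Request:
{"name": "drive_tool", "arguments": {"twist": [[0.4,0,-0.9],[0.4,0,-0.9],[0.4,0,-0.9],[0.4,0,-0.9],[0.4,0,-0.9],[0.4,0,-0.9],[0.4,0,-0.9],[0.4,0,-0.9],[0.4,0,-0.9]], "offset": [[2,-10,0],[4.4,-18.5,10],[4.4,-18.5,35],[4.4,-18.5,65],[4.4,-18.5,95],[4.4,-18.5,120],[4.4,-18.5,140],[4.4,-18.5,150],[4.4,-18.5,154]], "fingers": [50,50,50,50,50,50,50,50,50]}}

```text
clock: 3.05
ee_pos: [0.5094, -0.2244, 0.045]
tool_rot: [[-0.063, -0.998, 0.007], [-0.998, 0.063, -0.001], [0.0, -0.007, -1.0]]
wrist_force: [-0.6, 0.5, -0.9]
width: 0.0499
```

Run:
```python
from h import *
s=env.get_state();print(s["ee_pos"],s["wrist_force"],s["tool_rot"]);mv([.5075,-.228,.041],down(-94))
```

```text
[ 0.50935305 -0.22441464  0.04501656] [-0.61909135  0.49054064 -0.89161598] [[-6.31800403e-02 -9.97978618e-01  6.85281801e-03]
 [-9.98002143e-01  6.31780351e-02 -5.08916255e-04]
 [ 7.49399641e-05 -6.87128040e-03 -9.99976390e-01]]
off [3.7 1.7 4. ] twist [-0.4 -0.   0.4]
```

Request:
{"name": "drive_tool", "arguments": {"twist": [[-0.4,0,0.4],[-0.4,0,0.4],[-0.4,0,0.4],[-0.4,0,0.4],[-0.4,0,0.4],[-0.4,0,0.4],[-0.4,0,0.4],[-0.4,0,0.4],[-0.4,0,0.4],[-0.4,0,0.4]], "offset": [[3,1.5,2],[3,1.5,2],[3,1.5,2],[3,1.5,2],[3,1.5,2],[3,1.5,2],[3,1.5,2],[3,1.5,2],[3,1.5,2],[3,1.5,2]], "fingers": [50,50,30,20,10,10,10,10,10,10], "squeeze": 110}}

```text
clock: 4.05
ee_pos: [0.5076, -0.2284, 0.0443]
tool_rot: [[-0.072, -0.997, 0.001], [-0.997, 0.072, -0.001], [0.0, -0.001, -1.0]]
wrist_force: [-1.4, 0.1, 5.7]
width: 0.018
```

Request:
{"name": "drive_tool", "arguments": {"twist": [[0,0,0],[0,0,0],[0,0,0],[0,0,0],[0,0,0],[0,0,0],[0,0,0],[0,0,0],[0,0,0],[0,0,0]], "offset": [[0,0,-5],[0,0,-20],[0,0,-40],[0,0,-60],[0,0,-78],[-15,-10,-85],[-40,-25,-85],[-65,-40,-85],[-80,-50,-85],[-80,-50,-85]], "fingers": [10,10,10,10,10,10,10,10,10,10]}}

```text
clock: 5.05
ee_pos: [0.5642, -0.1499, 0.1276]
tool_rot: [[-0.069, -0.998, -0.0], [-0.998, 0.069, 0.0], [-0.0, 0.0, -1.0]]
wrist_force: [-0.1, 0.1, -1.5]
width: 0.0185
```

Run:
```python
from h import *
s=env.get_state();print(s["ee_pos"],s["wrist_force"],s["width"])
ims=[]
e=np.array([.0705,.9975,0]);
for n in("scene","top","wrist"):
    c=env.read_camera(n);W=pts(c);rgb=c["color"].astype(int);g=np.array(s["ee_pos"])
    d=W-g;a=d@e;l=d@np.array([-.9975,.0705,0])
    m=(abs(l)<.012)&(a>.03)&(a<.2)&(d[...,2]>.005)&(d[...,2]<.035)&(abs(rgb[...,0]-rgb[...,2])<45)
    P=W[m]
    if len(P)>8:
        f=cv2.fitLine(P.astype(np.float32),cv2.DIST_HUBER,0,.01,.01).ravel();f[:3]*=np.sign(f[1])
        print(n,len(P),"a",np.round(np.percentile(a[m],[2,98]),4),"fit",np.round(f,4),"top z-tcp med",np.round(np.median(d[m][:,2]),4))
    if n=="wrist":cv2.imwrite("pics/w2.png",c["color"][...,::-1])
    if n=="scene":ims=cv2.resize(np.ascontiguousarray(c["color"][80:270,290:470,::-1]),None,fx=3,fy=3,interpolation=cv2.INTER_CUBIC);cv2.imwrite("pics/s2.png",ims)
```

```text
[ 0.56415934 -0.14994076  0.12760934] [-0.09258773  0.11183842 -1.47425732] 0.018454866845850057
scene 24 a [0.0763 0.11  ] fit [ 0.      0.9988 -0.0491  0.5707 -0.0575  0.1468] top z-tcp med 0.0189
top 70 a [0.0341 0.1099] fit [ 0.0634  0.998  -0.0024  0.5687 -0.078   0.1473] top z-tcp med 0.0198
wrist 30 a [0.0342 0.0366] fit [-0.9986  0.0441  0.0307  0.5677 -0.1147  0.1468] top z-tcp med 0.0193
```

View pics/s2.png

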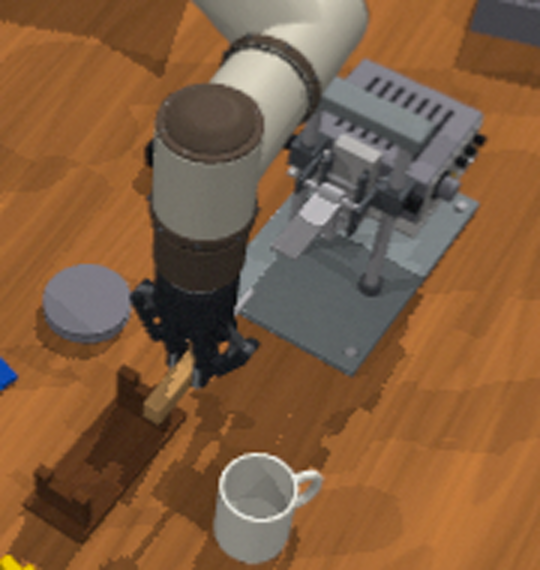

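The picture shows the rod level in the gripper with its shaft at (245,295), in line with the tail at (300,225) and short of it. I'll slide it under the tail with about 21 mm of gap, then raise it to about 8 mm.

Request:
{"name": "drive_tool", "arguments": {"twist": [[0,0,0],[0,0,0],[0,0,0],[0,0,0],[0,0,0],[0,0,0],[0,0,0],[0,0,0],[0,0,0]], "offset": [[0,-6,0],[-5,-10.4,0],[-15,-10.4,0],[-30,-10.4,0],[-45,-10.4,0],[-53,-10.4,0],[-53,-10.4,-5],[-53,-10.4,-12],[-53,-10.4,-12]], "fingers": [10,10,10,10,10,10,10,10,10]}}

```text
clock: 6.1
ee_pos: [0.5779, -0.1001, 0.1419]
tool_rot: [[-0.072, -0.997, 0.003], [-0.997, 0.072, -0.0], [0.0, -0.003, -1.0]]
wrist_force: [-0.1, -0.3, -1.5]
width: 0.0185
```

Run:
```python
from h import *
s=env.get_state();print(s["ee_pos"],s["wrist_force"],s["width"])
g=np.array(s["ee_pos"]);e=np.array([.0705,.9975,0]);f=np.array([-.9975,.0705,0])
for n in("scene","top"):
    c=env.read_camera(n);W=pts(c);d=W-g;a=d@e;l=d@f
    for a0 in np.arange(.03,.16,.01):
        m=(abs(l)<.012)&(a>a0)&(a<a0+.01)&(d[...,2]>0)&(d[...,2]<.08)
        if m.sum():print(n,round(a0,2),m.sum(),np.round(np.percentile(W[m][:,2],[10,50,90]),4))
    cv2.imwrite(f"pics/{n}3.png",cv2.resize(np.ascontiguousarray(c["color"][110:210,380:460,::-1] if n=="scene" else c["color"][120:220,170:310,::-1]),None,fx=5,fy=5,interpolation=cv2.INTER_CUBIC))
for i in range(4):print(np.round(env.get_state()["wrist_force"],2))
```

```text
[ 0.57793312 -0.10008101  0.14194613] [-0.12120563 -0.27285076 -1.49052736] 0.018469759650476425
scene 0.07 1 [0.1618 0.1618 0.1618]
scene 0.08 3 [0.1606 0.1611 0.1665]
scene 0.09 14 [0.16   0.163  0.1754]
scene 0.1 23 [0.1618 0.1733 0.1763]
scene 0.11 20 [0.1724 0.1748 0.1762]
scene 0.12 24 [0.1719 0.1749 0.1773]
scene 0.13 18 [0.1727 0.1744 0.1765]
scene 0.14 23 [0.1721 0.1746 0.1778]
scene 0.15 22 [0.1732 0.1747 0.1772]
top 0.03 6 [0.1596 0.1608 0.1634]
top 0.04 12 [0.1586 0.1599 0.1647]
top 0.05 8 [0.1558 0.1594 0.1643]
top 0.06 9 [0.1585 0.1626 0.1635]
top 0.07 8 [0.1588 0.1618 0.1633]
top 0.08 9 [0.158  0.1621 0.1627]
top 0.09 10 [0.1582 0.1617 0.1638]
top 0.1 27 [0.1674 0.1747 0.1774]
top 0.11 26 [0.173  0.1752 0.178 ]
top 0.12 27 [0.1733 0.1743 0.1773]
top 0.13 26 [0.172  0.1748 0.1783]
top 0.14 28 [0.1727 0.1751 0.1789]
top 0.15 25 [0.1731 0.176  0.1783]
[-1.04  0.03 -0.9 ]
[-1.04  0.03 -0.9 ]
[-1.04  0.03 -0.9 ]
[-1.04  0.03 -0.9 ]
```

View pics/top3.png

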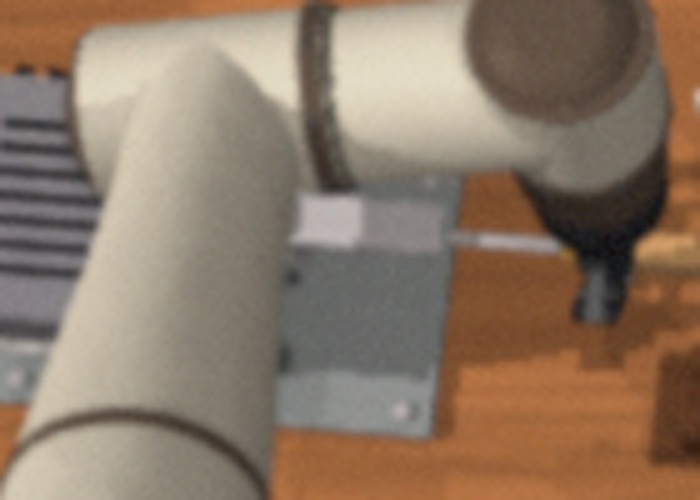

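Tail end is at a≈0.10 and the tip at 0.112, so the rod is inserted about 12 mm with roughly 7 mm of gap. In the picture the shaft enters under the tail at (450,238). Creeping up.

Request:
{"name": "drive_tool", "arguments": {"twist": [[0,0,0],[0,0,0],[0,0,0],[0,0,0],[0,0,0],[0,0,0],[0,0,0],[0,0,0],[0,0,0],[0,0,0]], "offset": [[0,0,-1],[0,0,-2],[0,0,-3],[0,0,-4],[0,0,-4.5],[0,0,-5],[0,0,-5.5],[0,0,-6],[0,0,-6],[0,0,-6]], "fingers": [10,10,10,10,10,10,10,10,10,10]}}

```text
clock: 7.2
ee_pos: [0.577, -0.0999, 0.1463]
tool_rot: [[-0.072, -0.997, -0.0], [-0.997, 0.072, -0.0], [0.0, 0.0, -1.0]]
wrist_force: [-1.0, 0.5, -0.3]
width: 0.0186
```

Request:
{"name": "drive_tool", "arguments": {"twist": [[0,0,0],[0,0,0],[0,0,0],[0,0,0]], "offset": [[0,0,-0.5],[0,0,-1],[0,0,-1.5],[0,0,-1.5]], "fingers": [10,10,10,10]}}

```text
clock: 7.6
ee_pos: [0.5771, -0.0999, 0.1479]
tool_rot: [[-0.072, -0.997, 0.0], [-0.997, 0.072, -0.0], [0.0, -0.0, -1.0]]
wrist_force: [-0.1, 0.3, -1.2]
width: 0.0187
```

Request:
{"name": "drive_tool", "arguments": {"twist": [[0,0,0],[0,0,0],[0,0,0],[0,0,0]], "offset": [[0,0,-0.5],[0,0,-1],[0,0,-1.5],[0,0,-1.5]], "fingers": [10,10,10,10]}}

```text
clock: 8.0
ee_pos: [0.5769, -0.0999, 0.1491]
tool_rot: [[-0.072, -0.997, -0.0], [-0.997, 0.072, -0.0], [0.0, 0.0, -1.0]]
wrist_force: [0.9, 0.8, -1.2]
width: 0.0183
```

Request:
{"name": "drive_tool", "arguments": {"twist": [[0,0,0],[0,0,0],[0,0,0],[0,0,0]], "offset": [[0,0,-0.5],[0,0,-1],[0,0,-1.5],[0,0,-1.5]], "fingers": [10,10,10,10]}}

```text
clock: 8.4
ee_pos: [0.5768, -0.0999, 0.1505]
tool_rot: [[-0.072, -0.997, -0.001], [-0.997, 0.072, -0.0], [0.0, 0.001, -1.0]]
wrist_force: [-0.3, -0.4, -4.5]
width: 0.0185
```

```bash
cat > st.py <<'E'
from h import *
s=env.get_state();print(np.round(s["clock"],2),np.round(s["ee_pos"],4),"F",np.round(s["wrist_force"],2),"T",np.round(s["torque"],3))
g=np.array([.577,-.1]);e=np.array([.0705,.9975]);f=np.array([-.9975,.0705])
for n in("scene","top"):
    c=env.read_camera(n);W=pts(c);d=W[...,:2]-g;a=d@e;l=d@f;z=W[...,2]
    m=(abs(l)<.012)&(a>.103)&(a<.115)&(z>.13)&(z<.21);m2=(abs(l)<.07)&(a>.27)&(a<.40)&(z>.05)&(z<.25)
    r=(abs(l)<.006)&(a>.06)&(a<.095)&(z>.13)&(z<.21)
    m3=(abs(l)<.012)&(a>.14)&(a<.15)&(z>.13)&(z<.21)
    print(n,"tail end z",np.round(np.median(z[m]),4),m.sum(),"mid",np.round(np.median(z[m3]),4),"shaft top",np.round(np.median(z[r]),4),r.sum(),"instr top",np.round(np.percentile(z[m2],[50,90]),4),m2.sum())
s=env.get_state();print("F",np.round(s["wrist_force"],2),"T",np.round(s["torque"],3))
E
python3 st.py
```

```text
8.4 [ 0.5768 -0.0999  0.1505] F [-0.33 -0.38 -4.54] T [-0.296 -0.127 -0.064]
scene tail end z 0.1747 23 mid 0.1752 shaft top 0.169 8 instr top [0.173  0.1756] 682
top tail end z 0.1769 30 mid 0.1758 shaft top 0.1696 32 instr top [0.174  0.1769] 1021
F [-0.44  0.37 -3.96] T [-0.31  -0.171 -0.119]
```

Request:
{"name": "drive_tool", "arguments": {"twist": [[0,0,0],[0,0,0],[0,0,0],[0,0,0]], "offset": [[0,0,-0.5],[0,0,-1],[0,0,-1.5],[0,0,-1.5]], "fingers": [10,10,10,10]}}

```text
clock: 8.9
ee_pos: [0.577, -0.0999, 0.1524]
tool_rot: [[-0.072, -0.997, -0.0], [-0.997, 0.072, -0.0], [0.0, 0.0, -1.0]]
wrist_force: [0.6, 0.4, -3.3]
width: 0.0186
```

Request:
{"name": "drive_tool", "arguments": {"twist": [[0,0,0],[0,0,0],[0,0,0],[0,0,0]], "offset": [[0,0,-0.5],[0,0,-1],[0,0,-1.5],[0,0,-1.5]], "fingers": [10,10,10,10]}}

```text
clock: 9.3
ee_pos: [0.5769, -0.0999, 0.1538]
tool_rot: [[-0.072, -0.997, -0.0], [-0.997, 0.072, -0.0], [0.0, 0.0, -1.0]]
wrist_force: [-0.8, -1.3, -4.1]
width: 0.018
```

```bash
python3 st.py
```

```text
9.3 [ 0.5769 -0.0999  0.1538] F [-0.77 -1.32 -4.06] T [-0.4   -0.014 -0.028]
scene tail end z 0.1785 24 mid 0.1769 shaft top 0.1716 7 instr top [0.1723 0.1752] 682
top tail end z 0.1798 33 mid 0.179 shaft top 0.1733 30 instr top [0.1735 0.1763] 1003
F [-0.12 -0.72 -3.11] T [-0.317 -0.018  0.031]
```

Request:
{"name": "drive_tool", "arguments": {"twist": [[0,0,0],[0,0,0],[0,0,0],[0,0,0],[0,0,0],[0,0,0]], "offset": [[0,0,-0.5],[0,0,-1],[0,0,-1.5],[0,0,-2],[0,0,-2.5],[0,0,-2.5]], "fingers": [10,10,10,10,10,10]}}

```text
clock: 10.0
ee_pos: [0.5771, -0.0999, 0.1566]
tool_rot: [[-0.072, -0.997, 0.0], [-0.997, 0.072, -0.0], [-0.0, -0.0, -1.0]]
wrist_force: [0.0, -0.6, -3.7]
width: 0.0184
```

Request:
{"name": "drive_tool", "arguments": {"twist": [[0,0,0],[0,0,0],[0,0,0],[0,0,0],[0,0,0],[0,0,0]], "offset": [[0,0,-0.5],[0,0,-1],[0,0,-1.5],[0,0,-2],[0,0,-2],[0,0,-2]], "fingers": [10,10,10,10,10,10]}}

```text
clock: 10.6
ee_pos: [0.5773, -0.0999, 0.1586]
tool_rot: [[-0.072, -0.997, 0.001], [-0.997, 0.072, -0.0], [-0.0, -0.001, -1.0]]
wrist_force: [-0.5, -0.5, -1.8]
width: 0.0181
```

```bash
python3 st.py
```

```text
10.6 [ 0.5773 -0.0999  0.1586] F [-0.51 -0.49 -1.79] T [-0.02   0.001  0.019]
scene tail end z 0.187 23 mid 0.1815 shaft top 0.176 7 instr top [0.1672 0.1701] 681
top tail end z 0.1885 35 mid 0.1838 shaft top 0.1779 32 instr top [0.1673 0.1702] 942
F [-0.32 -0.74 -1.7 ] T [-0.038 -0.     0.038]
```

The pawl has let go and the load is sinking. Holding here.

Request:
{"name": "drive_tool", "arguments": {"twist": [[0,0,0],[0,0,0],[0,0,0]], "offset": [[0,0,0],[0,0,0],[0,0,0]], "fingers": [10,10,10]}}

```text
clock: 11.0
ee_pos: [0.577, -0.0999, 0.1583]
tool_rot: [[-0.072, -0.997, -0.0], [-0.997, 0.072, -0.0], [0.0, 0.0, -1.0]]
wrist_force: [0.4, 0.2, -1.9]
width: 0.0182
```

```bash
python3 st.py
```

```text
11.0 [ 0.577  -0.0999  0.1583] F [ 0.41  0.17 -1.93] T [-0.369 -0.062 -0.045]
scene tail end z 0.1835 21 mid 0.1797 shaft top 0.174 7 instr top [0.1582 0.1611] 662
top tail end z 0.185 32 mid 0.1808 shaft top 0.178 32 instr top [0.1581 0.161 ] 875
F [ 0.07 -0.23 -2.73] T [-0.133 -0.089 -0.043]
```

Request:
{"name": "drive_tool", "arguments": {"twist": [[0,0,0],[0,0,0],[0,0,0],[0,0,0],[0,0,0],[0,0,0]], "offset": [[0,0,-0.4],[0,0,-0.8],[0,0,-0.8],[0,0,-0.8],[0,0,-0.8],[0,0,-0.8]], "fingers": [10,10,10,10,10,10]}}

```text
clock: 11.7
ee_pos: [0.577, -0.0999, 0.1591]
tool_rot: [[-0.072, -0.997, -0.0], [-0.997, 0.072, -0.0], [0.0, 0.0, -1.0]]
wrist_force: [-0.9, -0.2, -1.8]
width: 0.0182
```

```bash
python3 st.py
```

```text
11.7 [ 0.577  -0.0999  0.1591] F [-0.95 -0.16 -1.82] T [-0.015  0.019  0.064]
scene tail end z 0.1876 22 mid 0.1827 shaft top 0.1774 9 instr top [0.146  0.1492] 627
top tail end z 0.1879 32 mid 0.184 shaft top 0.1782 31 instr top [0.1458 0.1487] 797
F [-0.4 -0.  -0.7] T [0.014 0.022 0.044]
```

Request:
{"name": "drive_tool", "arguments": {"twist": [[0,0,0],[0,0,0],[0,0,0],[0,0,0],[0,0,0]], "offset": [[0,0,-0.5],[0,0,-1],[0,0,-1.3],[0,0,-1.3],[0,0,-1.3]], "fingers": [10,10,10,10,10]}}

```text
clock: 12.3
ee_pos: [0.5771, -0.0999, 0.1606]
tool_rot: [[-0.072, -0.997, 0.0], [-0.997, 0.072, -0.0], [0.0, -0.0, -1.0]]
wrist_force: [1.0, 0.5, -1.5]
width: 0.0182
```

```bash
python3 st.py
```

```text
12.3 [ 0.5771 -0.0999  0.1606] F [ 0.98  0.5  -1.54] T [ 0.006  0.049 -0.003]
scene tail end z 0.188 22 mid 0.1827 shaft top 0.1798 7 instr top [0.1327 0.1354] 590
top tail end z 0.189 30 mid 0.1834 shaft top 0.18 32 instr top [0.1326 0.136 ] 705
F [-0.23 -0.07 -1.25] T [ 0.015 -0.059  0.035]
```

Request:
{"name": "drive_tool", "arguments": {"twist": [[0,0,0],[0,0,0],[0,0,0],[0,0,0],[0,0,0],[0,0,0],[0,0,0],[0,0,0]], "offset": [[0,0,0],[0,0,0],[0,0,0],[0,0,0],[0,0,0],[0,0,0],[0,0,0],[0,0,0]], "fingers": [10,10,10,10,10,10,10,10]}}

```text
clock: 13.2
ee_pos: [0.577, -0.0999, 0.1605]
tool_rot: [[-0.072, -0.997, 0.0], [-0.997, 0.072, -0.0], [0.0, -0.0, -1.0]]
wrist_force: [0.2, -0.6, -1.5]
width: 0.0186
```

```bash
python3 st.py
```

```text
13.2 [ 0.577  -0.0999  0.1605] F [ 0.24 -0.65 -1.53] T [ 0.072 -0.04   0.016]
scene tail end z 0.1871 22 mid 0.1818 shaft top 0.1788 7 instr top [0.1129 0.116 ] 612
top tail end z 0.1881 33 mid 0.1837 shaft top 0.1795 30 instr top [0.1124 0.1158] 588
F [ 0.07  0.43 -3.28] T [-0.25  -0.065 -0.066]
```

Request:
{"name": "drive_tool", "arguments": {"twist": [[0,0,0],[0,0,0],[0,0,0],[0,0,0],[0,0,0]], "offset": [[0,0,-0.4],[0,0,-0.8],[0,0,-0.8],[0,0,-0.8],[0,0,-0.8]], "fingers": [10,10,10,10,10]}}

```text
clock: 13.8
ee_pos: [0.5769, -0.0999, 0.1611]
tool_rot: [[-0.072, -0.997, -0.0], [-0.997, 0.072, 0.0], [0.0, 0.0, -1.0]]
wrist_force: [0.0, 0.8, -2.6]
width: 0.0184
```

```bash
python3 st.py
```

```text
13.8 [ 0.5769 -0.0999  0.1611] F [ 0.01  0.79 -2.59] T [-0.195 -0.077  0.003]
scene tail end z 0.1863 19 mid 0.1806 shaft top 0.1786 7 instr top [0.0971 0.1002] 665
top tail end z 0.1872 33 mid 0.1826 shaft top 0.1803 33 instr top [0.0966 0.0997] 498
F [ 0.71  0.77 -2.15] T [-0.128 -0.081 -0.043]
```

Request:
{"name": "drive_tool", "arguments": {"twist": [[0,0,0],[0,0,0],[0,0,0],[0,0,0],[0,0,0],[0,0,0]], "offset": [[0,0,0],[0,0,0],[0,0,0],[0,0,0],[0,0,0],[0,0,0]], "fingers": [10,10,10,10,10,10]}}

```text
clock: 14.5
ee_pos: [0.577, -0.0999, 0.1612]
tool_rot: [[-0.072, -0.997, -0.0], [-0.997, 0.072, -0.0], [0.0, 0.0, -1.0]]
wrist_force: [0.5, 0.3, -2.8]
width: 0.0181
```

```bash
python3 st.py
```

```text
14.5 [ 0.577  -0.0999  0.1612] F [ 0.5   0.32 -2.8 ] T [-0.099  0.003 -0.041]
scene tail end z 0.1866 17 mid 0.1816 shaft top 0.1795 6 instr top [0.085 0.088] 693
top tail end z 0.1878 34 mid 0.1832 shaft top 0.1801 33 instr top [0.0858 0.0887] 440
F [ 0.18  1.17 -3.03] T [-0.1   -0.087  0.032]
```

Request:
{"name": "drive_tool", "arguments": {"twist": [[0,0,0],[0,0,0],[0,0,0],[0,0,0],[0,0,0],[0,0,0],[0,0,0],[0,0,0],[0,0,0],[0,0,0]], "offset": [[0,0,0],[0,0,0],[0,0,0],[0,0,0],[0,0,0],[0,0,0],[0,0,0],[0,0,0],[0,0,0],[0,0,0]], "fingers": [10,10,10,10,10,10,10,10,10,10]}}

```text
clock: 15.6
ee_pos: [0.577, -0.0999, 0.1612]
tool_rot: [[-0.072, -0.997, 0.0], [-0.997, 0.072, -0.0], [0.0, -0.0, -1.0]]
wrist_force: [0.3, 0.4, -2.6]
width: 0.0181
```

```bash
python3 st.py
```

```text
15.6 [ 0.577  -0.0999  0.1612] F [ 0.33  0.43 -2.63] T [-0.027 -0.055 -0.015]
scene tail end z 0.1861 18 mid 0.1812 shaft top 0.1791 8 instr top [0.0847 0.088 ] 698
top tail end z 0.1875 33 mid 0.183 shaft top 0.1806 33 instr top [0.0854 0.0886] 440
F [-0.45  0.55 -1.88] T [-0.096 -0.031 -0.05 ]
```

Request:
{"name": "drive_tool", "arguments": {"twist": [[0,0,0],[0,0,0],[0,0,0],[0,0,0],[0,0,0],[0,0,0],[0,0,0],[0,0,0],[0,0,0],[0,0,0]], "offset": [[0,0,0],[0,0,0],[0,0,0],[0,0,0],[0,0,0],[0,0,0],[0,0,0],[0,0,0],[0,0,0],[0,0,0]], "fingers": [10,10,10,10,10,10,10,10,10,10]}}

```text
clock: 16.7
ee_pos: [0.577, -0.0999, 0.1612]
tool_rot: [[-0.072, -0.997, 0.0], [-0.997, 0.072, -0.0], [0.0, -0.0, -1.0]]
wrist_force: [-0.6, 0.8, -3.0]
width: 0.0182
```

```bash
python3 st.py
python3 - <<'E'
from h import *
c=env.read_camera("scene");cv2.imwrite("pics/s4.png",cv2.resize(np.ascontiguousarray(c["color"][80:230,340:480,::-1]),None,fx=4,fy=4,interpolation=cv2.INTER_CUBIC))
E
```

```text
16.7 [ 0.577  -0.0999  0.1612] F [-0.58  0.76 -2.98] T [-0.054 -0.048  0.019]
scene tail end z 0.1856 16 mid 0.18 shaft top 0.1803 8 instr top [0.0845 0.0878] 692
top tail end z 0.188 33 mid 0.1822 shaft top 0.1798 33 instr top [0.0857 0.0889] 441
F [ 0.11 -0.14 -2.59] T [-0.048 -0.026  0.013]
```

View pics/s4.png

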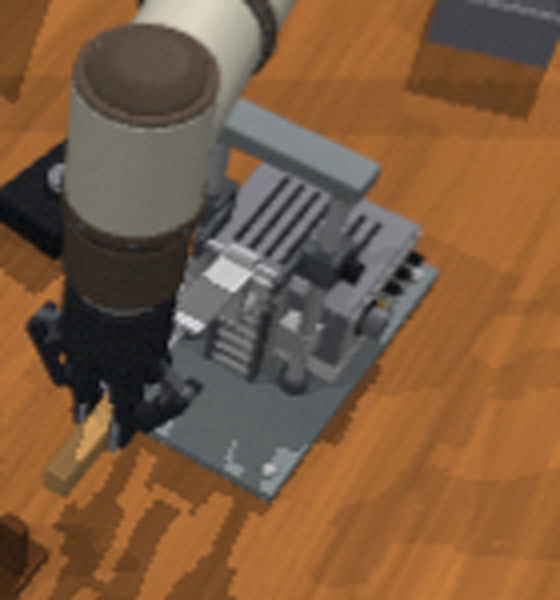

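The picture shows the instrument resting low near the base plate at (350,290), its top at 0.0887 m. That's about 88 mm of travel and it no longer moves. I'll lift a further 0.8 mm, still short of the stop, to rule out a caught rung.

Request:
{"name": "drive_tool", "arguments": {"twist": [[0,0,0],[0,0,0],[0,0,0],[0,0,0],[0,0,0],[0,0,0],[0,0,0]], "offset": [[0,0,-0.4],[0,0,-0.8],[0,0,-0.8],[0,0,-0.8],[0,0,-0.8],[0,0,-0.8],[0,0,-0.8]], "fingers": [10,10,10,10,10,10,10]}}

```text
clock: 17.55
ee_pos: [0.577, -0.0999, 0.162]
tool_rot: [[-0.072, -0.997, -0.0], [-0.997, 0.072, -0.0], [0.0, 0.0, -1.0]]
wrist_force: [-0.6, 0.2, -3.9]
width: 0.0185
```

```bash
python3 st.py
```

```text
17.55 [ 0.577  -0.0999  0.162 ] F [-0.64  0.19 -3.88] T [ 0.027 -0.018 -0.03 ]
scene tail end z 0.1869 23 mid 0.1818 shaft top 0.1801 7 instr top [0.0849 0.0879] 701
top tail end z 0.189 34 mid 0.184 shaft top 0.1812 32 instr top [0.0856 0.0891] 431
F [ 0.11  1.03 -3.89] T [ 0.036 -0.069 -0.028]
```

The load is unchanged with about 2.6 N on the rod, so it is at the bottom. Lowering and withdrawing.

Request:
{"name": "drive_tool", "arguments": {"twist": [[0,0,0],[0,0,0],[0,0,0],[0,0,0],[0,0,0],[0,0,0],[0,0,0],[0,0,0],[0,0,0],[0,0,0]], "offset": [[0,0,1.5],[0,0,4],[0,0,7],[0,0,11],[0,0,16],[0,0,22],[0,0,28],[0,0,32],[5,0,33],[15,0,33]], "fingers": [10,10,10,10,10,10,10,10,10,10]}}

```text
clock: 18.65
ee_pos: [0.576, -0.1149, 0.1289]
tool_rot: [[-0.071, -0.997, -0.0], [-0.997, 0.071, -0.0], [0.0, 0.0, -1.0]]
wrist_force: [0.8, 0.3, -1.6]
width: 0.0182
```

Request:
{"name": "drive_tool", "arguments": {"twist": [[0,0,0],[0,0,0],[0,0,0],[0,0,0],[0,0,0],[0,0,0]], "offset": [[15,0,0],[35,10,0],[55,25,0],[80,45,0],[100,55,0],[110,60,0]], "fingers": [10,10,10,10,10,10]}}

```text
clock: 19.25
ee_pos: [0.5069, -0.2225, 0.1294]
tool_rot: [[-0.074, -0.997, 0.0], [-0.997, 0.074, -0.0], [0.0, -0.0, -1.0]]
wrist_force: [0.1, -0.2, -1.2]
width: 0.0182
```

```bash
python3 st.py | grep instr
python3 - <<'E'
from h import *
s=env.get_state();print(s["ee_pos"]);mv([.5076,-.2284,.10],down(-94.1));g=np.array(s["ee_pos"])
e=np.array([.07,.9975,0])
for n in("scene","top"):
    c=env.read_camera(n);W=pts(c);rgb=c["color"].astype(int);d=W-g;a=d@e;l=d@np.array([-.9975,.07,0])
    m=(abs(l)<.012)&(a>.03)&(a<.2)&(d[...,2]>.0)&(d[...,2]<.04)&(abs(rgb[...,0]-rgb[...,2])<45)
    h=(abs(l)<.02)&(a<-.02)&(a>-.1)&(d[...,2]>0)&(d[...,2]<.05)
    for P,q in((W[m],m),(W[h],h)):
        f=cv2.fitLine(P.astype(np.float32),cv2.DIST_HUBER,0,.01,.01).ravel();f[:3]*=np.sign(f[1])
        print(n,len(P),"a",np.round(np.percentile(a[q],[2,98]),4),"l",np.round(np.median(l[q]),4),"fit",np.round(f,4),"z-tcp",np.round(np.median(d[q][:,2]),4))
E
```

```text
scene tail end z 0.1742 27 mid 0.1735 shaft top nan 0 instr top [0.0848 0.088 ] 697
top tail end z nan 0 mid nan shaft top nan 0 instr top [0.0859 0.0891] 1121
[ 0.50760829 -0.22191956  0.12934523]
off [ 6.5 -0.5 29.3] twist [-0.  -0.  -0.2]
scene 38 a [0.0618 0.1104] l -0.0006 fit [ 0.0604  0.9979 -0.0248  0.514  -0.1351  0.1474] z-tcp 0.0175
scene 167 a [-0.0696 -0.0217] l -0.0029 fit [ 0.0951  0.9895  0.1087  0.5062 -0.27    0.1533] z-tcp 0.0269
top 72 a [0.0337 0.1124] l -0.0009 fit [ 0.0656  0.9978  0.0138  0.514  -0.1493  0.1489] z-tcp 0.0194
top 103 a [-0.0637 -0.0232] l 0.0032 fit [-0.1852  0.9714 -0.1488  0.5036 -0.2668  0.1563] z-tcp 0.0285
  return _methods._mean(a, axis=axis, dtype=dtype,
  ret = ret.dtype.type(ret / rcount)
```

Request:
{"name": "drive_tool", "arguments": {"twist": [[0,0,-0.1],[0,0,-0.1],[0,0,-0.1],[0,0,-0.1],[0,0,-0.1],[0,0,-0.1],[0,0,-0.1],[0,0,-0.1],[0,0,-0.1],[0,0,-0.1]], "offset": [[6.5,-0.5,0],[6.5,-0.5,10],[6.5,-0.5,25],[6.5,-0.5,40],[6.5,-0.5,55],[6.5,-0.5,66],[6.5,-0.5,74],[6.5,-0.5,80],[6.5,-0.5,82],[6.5,-0.5,83]], "fingers": [10,10,10,10,10,10,10,10,10,10]}}

```text
clock: 20.45
ee_pos: [0.5085, -0.2268, 0.0461]
tool_rot: [[-0.07, -0.998, 0.0], [-0.998, 0.07, -0.0], [0.0, -0.0, -1.0]]
wrist_force: [-0.1, -0.3, -1.0]
width: 0.0182
```

Request:
{"name": "drive_tool", "arguments": {"twist": [[0,0,0],[0,0,0],[0,0,0]], "offset": [[0,0,0.5],[0,0,1],[0,0,1]], "fingers": [10,10,10]}}

```text
clock: 20.75
ee_pos: [0.5084, -0.2268, 0.0453]
tool_rot: [[-0.07, -0.998, 0.001], [-0.998, 0.07, -0.0], [0.0, -0.001, -1.0]]
wrist_force: [0.1, 0.3, -0.9]
width: 0.0182
```

Within 2 mm of the original grip pose. Release gently and rise.

Request:
{"name": "drive_tool", "arguments": {"twist": [[0,0,0],[0,0,0],[0,0,0],[0,0,0],[0,0,0],[0,0,0],[0,0,0],[0,0,0]], "offset": [[1.5,1,1],[1.5,1,1],[1.5,1,1],[1.5,1,1],[1.5,1,1],[1.5,1,1],[1.5,1,1],[1.5,1,1]], "fingers": [10,10,19,22,30,40,50,50]}}

```text
clock: 21.55
ee_pos: [0.5071, -0.2282, 0.044]
tool_rot: [[-0.07, -0.998, -0.0], [-0.998, 0.07, -0.0], [0.0, 0.0, -1.0]]
wrist_force: [0.6, -0.2, 0.0]
width: 0.0502
```

Request:
{"name": "drive_tool", "arguments": {"twist": [[0,0,0],[0,0,0],[0,0,0],[0,0,0],[0,0,0],[0,0,0],[0,0,0],[0,0,0],[0,0,0],[0,0,0]], "offset": [[0,0,-10],[0,0,-30],[0,0,-60],[0,0,-95],[0,0,-130],[0,10,-160],[0,30,-190],[0,60,-200],[0,90,-200],[0,90,-200]], "fingers": [50,50,50,50,50,50,50,50,50,50]}}

```text
clock: 22.55
ee_pos: [0.4142, -0.2215, 0.2456]
tool_rot: [[-0.071, -0.997, 0.002], [-0.997, 0.071, 0.0], [-0.001, -0.002, -1.0]]
wrist_force: [0.4, 0.2, 0.2]
width: 0.0498
```

Run:
```python
from h import *
s=env.get_state();print(s["clock"],s["ee_pos"])
for n in("scene","top"):
    c=env.read_camera(n);W=pts(c);rgb=c["color"].astype(int)
    reg=(W[...,0]>.45)&(W[...,0]<.56)&(W[...,1]>-.32)&(W[...,1]<-.08)&(W[...,2]>.05)&(W[...,2]<.1)
    h=reg&(rgb[...,0]>140)&(rgb[...,0]-rgb[...,2]>60);sh=reg&(abs(rgb[...,0]-rgb[...,2])<35)&(rgb[...,0]>110)
    for l,m in(("handle",h),("shaft",sh)):
        P=W[m];P=P[abs(P[:,0]-np.median(P[:,0]))<.025]
        if len(P)<8: print(n,l,len(P));continue
        f=cv2.fitLine(P.astype(np.float32),cv2.DIST_HUBER,0,.01,.01).ravel()
        print(n,l,len(P),np.round(f,3),"y",P[:,1].min().round(3),P[:,1].max().round(3),"z90",np.round(np.percentile(P[:,2],90),3))
    o=np.array([.5975,.1715]);e=np.array([.0705,.9975]);d=W[...,:2]-o;lx=d@e
    m=(abs(d@np.array([-e[1],e[0]]))<.06)&(lx>.0)&(lx<.11)&(W[...,2]<.2);print("instr",np.round(np.percentile(W[m][:,2],[50,90]),4))
    if n=="scene":cv2.imwrite("pics/s5.png",cv2.resize(np.ascontiguousarray(c["color"][90:280,280:480,::-1]),None,fx=3,fy=3,interpolation=cv2.INTER_CUBIC))
```

```text
22.55 [ 0.41421808 -0.2215128   0.24558067]
scene handle 171 [ 0.074  0.997 -0.018  0.505 -0.251  0.073] y -0.298 -0.198 z90 0.076
scene shaft 46 [ 0.076  0.997  0.032  0.512 -0.157  0.064] y -0.194 -0.121 z90 0.067
instr [0.085  0.0879]
top handle 0
top shaft 0
instr [0.0859 0.089 ]
  return _methods._mean(a, axis=axis, dtype=dtype,
  ret = ret.dtype.type(ret / rcount)
```

View pics/s5.png

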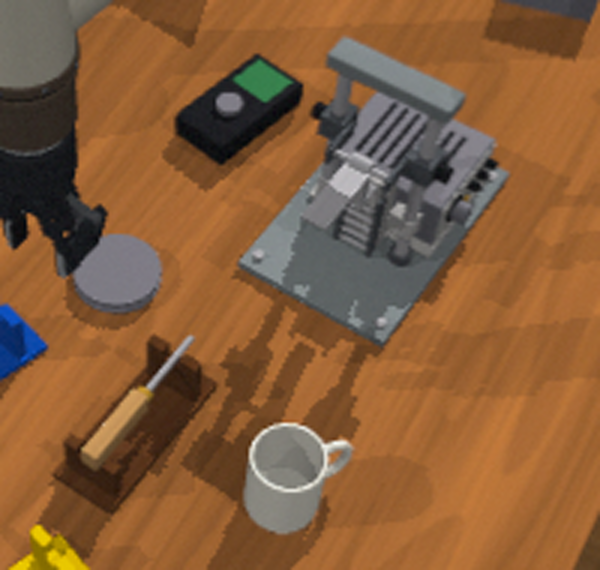

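The picture shows the rod back in both notches (handle at (118,428), tip at (190,338)), the load down at (420,170), and the mug, reel and meter in place. The arm touches nothing, so I'm handing in.

```bash
python3 -c "
from rig import env
print(env.close_job())"
```

```text
the job is handed in; nothing more can be done
None
```

The load is fully down and the release rod is back in its rest. I handed the job in at about 22.6 s of the 67 s allowed; no verdict is reported.

**What I did:** I gripped the rod by its handle and slid its tip about 12 mm under the pawl's tail. I raised the tail in small steps until the ratchet let go. The load sank by itself at about 20 mm/s, about 88 mm in all, and I held the pawl up until it stopped. Then I lowered the rod, drew it out and laid it back.

**Last checks:**
- **Load:** the instrument's top stayed at 0.089 m, even when I raised the tail another 0.8 mm to rule out a caught rung, and after the pawl swung back.
- **Rod:** it lies in both notches, with its measured position and direction within about 3 mm and 0.02 rad of how it lay. Only the scene camera could confirm this, because the arm hid the rod from the top camera.
- **Force:** the rod pressed on the pawl with at most about 3.3 N in the readings I took, against the 7 N limit. Readings came only at the end of each move, with about 0.5 N of noise.
- **Bystanders:** the mug, reel and meter looked unmoved in the last picture; I did not measure them.

**Unsure:** around clock 10.6 s and from 11.7 to 13 s, the wrist readings suggested the rod briefly lost contact with the tail, probably as passing rungs kicked the pawl. I raised the rod about 3 mm in small steps, and the wrist force then showed contact from about 13.8 s to the bottom. The moment reading stayed small there and did not confirm it. Contact was also there at 11.0 s, with the load sinking and still about 70 mm up.

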